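# Seat the scraper blade in its stand

### The arm

A 6-joint arm with a two-finger parallel gripper is mounted at the origin on the work surface. World frame = base frame: x ahead of the robot, y to its left, z up, the work surface at z = 0. Lengths are in m, angles in rad, forces in N, time in s.
With the tool pointing down it reaches from about 0.4 to 0.925 m from the base axis. Payload 12.5 kg.
Tool frame: the origin (TCP) lies on the centre line of the jaws, within the pads' length; the fingertips stand 17 mm ahead of it and the grasp point (between the pads) lies 2 mm behind it; z points along the fingers, y is the line along which they close (so a half turn about z gives the same grasp; the last joint's range is limited). The gripper opens to 95 mm and grips with 3 to 60 N. Pads are 20 mm wide; open, the fingers measure 119 mm over their backs; the gripper's body (75 mm by 180 mm) begins 59 mm behind the grasp point.
Start: joints at [-1.359, 0.491, 1.559, -0, 1.092, -0.106], TCP at [0.195, -0.594, 0.202] pointing down, gripper open.
Joint ranges: [-3.1, 3.1], [-0.84, 2.19], [0.05, 2.79], [-1.13, 4.28], [0.06, 2.93], [-2.69, 2.69]. Speed limits (rad/s): [2.22, 2.22, 2.79, 3.14, 3.14, 3.14].

### API

Orientations are given as [roll, pitch, yaw] about the fixed x, y, z axes, in that order (R = Rz(yaw) Ry(pitch) Rx(roll)).
In Python, from cell import sense, capture, camera_params, sign_off, cut_out gives the robot as it stands. The module is installed in compiled form; this text tells all that it offers.
- The arm moves only by the shell command python3 -m crank 'ROWS'. ROWS is JSON, a list that holds one entry, the list of rows, each a list of 7 numbers: the shift along the tool's x, y, z in units of 120 mm (1.0 is 120 mm), then the turn, a rotation vector about the tool's x, y, z in units of pi rad (1.0 is pi rad), then the gripper's target within -1 to 1 (fully open at 1, half-way at 0, shut at -1). In form: [[[x, y, z, rx, ry, rz, claw], ...]]. A call has 1 to 5 rows; each row is the pose to reach, as a shift and turn from the pose commanded when the call began, along the tool's axes at that moment, turning the shorter way round; what a row does not reach only later rows make up. A row lasts 1/12 s, in which the tool goes at most 41.7 mm and 7.16 degrees, less where a joint would pass 70% of its speed; a pose out of reach is approached as far as the arm can. A call with a number of a shift or a turn outside -1 to 1 is refused whole. A call with a gripper value outside its range is refused whole. The fingers move at their own pace and stop on an object; the grip force is fixed at half the most. Time passes only in rows, so rows that repeat a pose let the fingers close. It gives the time, the measured TCP pose, the force, the opening and the grip force at its end, in the units of the state.
- sense(): the state, without advancing time (a new reading comes with each control period).
- capture(name): name is "scene" or "top"; returns the picture (480x640x3 uint8, blue, green, red); there is no depth.
- camera_params(name): a dict with "fovy" (degrees; the focal length in pixels is half the picture's height over the tangent of half this angle, whatever the lens; pixels are square), "cx", "cy" (the principal point, pixels), "distortion" ([k1, k2, p1, p2, k3] as OpenCV has them; the pictures are not rectified), "world_to_cam" (4x4, takes a point from world to camera coordinates). Camera axes: x right, y up, looking along -z (the intrinsics and any distortion apply to the point x, -y, -z); pixel columns grow to the right and rows downward; lengths in m; the calibration is good to about 2 mm. A picture is of the moment at which its call begins. camera_params takes no time and is no camera call.
- sign_off(): hands the job in; it is judged then, once.
Trained networks look in the newest picture that a camera, given by its name, has taken for a name from the list of things; names that differ only in an ending like _2 or _b are one class to them, and where a whole thing is asked for, a point or a joint stands for the part that bears it (a point fixed in the world has none). Each returns a list of dicts, best first, with "confidence" (0 to 1); they miss things now and then, are a little off and sometimes report something else, mostly with a low value. They report only what shows in the picture. A call takes as long as a camera call. They do not tell look-alikes from the thing itself.
- cut_out(camera, target): "region" (480x640 bool, what is visible of it) and "at" ([row, column] in pixels, amid what is visible of it).
The state is a dict: "clock": time; "joint_pos": joint angles; "dq": joint speeds; "tau": joint torques, N m; "tool_pos": TCP position; "tool_rot": TCP orientation; "ft_force": force on the tool from outside, world axes, zero at the start; "torque": the same for the moment, N m; "finger_gap": finger opening in m; "grip_force": force on a finger pad.
Only numpy, scipy, OpenCV 4.12 (cv2) and the standard library are available. Lean on these libraries where they do the work, as an engineer would, in place of code of your own. Each camera call takes 0.05 s, during which the arm holds its last target. There are 200 camera calls.

### The job

The scraper stand that takes paint drips off the clay lamps needs its blade. Push the loose steel blade along the stand's plate, without lifting it off the plate, until its notch is over the locating pin and its notched edge is fully home and square against the stop bar, holding the little sensing plunger in. Then let go and leave the lamps, the tin and the brush where they are.

Things in the scene. Friction and masses are not known exactly. Their poses are not given: they have to be found in the camera images.
- stand: Scraper stand, fixed: a flat dark steel plate 240 (x) x 200 (y) x 8 mm thick. Origin: centre of its underside, on the table; x points from its open end to the stop bar, z up. The aluminium stop bar, 26 (x) x 150 (y) mm, rises 16 mm above the plate; its face towards the blade is at x = +90 mm. A small black switch housing is behind it. No side walls.
- pin (a point): Foot of the locating pin: a fixed upright steel pin, 8 mm diameter, 14 mm tall, on the plate's centre line 18 mm in front of the stop bar's face. This point is on its axis at the level of the plate's top, at (72, 0, 8) mm in the stand's frame.
- blade: Loose steel scraper blade, about 0.36 kg: a plate 80 (x) x 100 (y) x 5 mm lying on the stand's plate, notch in the middle of its +x edge. Origin: centre of its underside. Starts with +x within 0.3 rad of the stand's x, 60 to 85 mm short of the stop bar, up to 18 mm off the centre line. Home: origin at (50, 0, 8) mm in the stand's frame, axes parallel, +x edge on the stop bar's face.
- notch (a point): Point on the blade's underside at (22, 0, 0) mm in its frame; lies on pin when home. The notch: mouth 35 mm wide at the edge, narrowing at 45 degrees to 11 mm over the first 12 mm, then straight, 11 mm wide, for 12 mm more (24 mm deep in all). This point is 6 mm from its inner end, so 2 mm of play remain behind the pin.
- bar (a point): Middle of the top of the blade's upright stiffening bar, at (-22, 0, 23) mm in the blade's frame: the bar is 90 mm long (y), 8 mm thick (blade x -26 to -18 mm) and rises 18 mm above the 5 mm plate; a good place to push. Behind it the plate goes on to x = -40 mm, its last 8 mm thinned to 3 mm (the scraping edge).
- plunger (a joint): Sensing plunger: brass pin, 6 mm diameter, standing 6 mm out of the stop bar's face, 34 mm to the stand's +y side of its centre line, 3.5 mm above the plate. Value: how far it is pushed in, m: 0 free, 0.006 flush with the face (blade home). Weak spring, 0.1 to 0.4 N; the blade's friction on the plate holds it in.
- lamp_a: Bystander: small clay bowl lamp, 72 mm across, 26 mm tall, origin under its centre.
- lamp_b: Bystander: small painted clay bowl lamp, 72 mm across, 26 mm tall, origin under its centre.
- tin: Bystander: closed metal tin, 66 mm diameter, 85 mm tall, origin under its centre.
- brush: Bystander: paint brush lying on the table, 180 mm long.
Not all that is in view belongs to the job. Leave any blue, turquoise or yellow look-alike of the blade alone.

How it is judged:
By the outcome, as a careful person would: the job done as asked, in the order asked, and still so for the second after the job is handed in, with the robot touching nothing.
It also fails if it takes over 48 s, if anything falls off the work surface, if the arm or the gripper's body presses on something with over 40 N, if the wrist force passes 120 N, or if a joint passes its speed limit or range.

## Working session

There is one attempt and no reset: what is moved stays moved. The work goes in short steps, Python scripts to look and compute and a shell command to move; the robot and the scene stay as the last step left them, time stands still between calls to the robot, and variables do not carry over. Pictures are saved under pics/ and viewed, at most 10 in all, crops included, and the job is handed in when it is done.

```bash
mkdir -p pics
python3 - <<'E'
from cell import *
import cv2,numpy as np
for n in("scene","top"):
    im=capture(n); cv2.imwrite(f"pics/{n}0.png",im); p=camera_params(n); print(n,p)
    for t in("blade","stand"):
        for d in cut_out(n,t)[:3]: print(t,d["confidence"],d["at"],d["region"].sum())
s=sense();print({k:np.round(v,3) for k,v in s.items()})
E
```

```text
scene {'fovy': 52.911080678463584, 'cx': 323.2754034934936, 'cy': 232.67469934190248, 'distortion': array([0.02757151, 0.        , 0.        , 0.        , 0.        ]), 'world_to_cam': array([[-0.0638044 ,  0.99775331, -0.02042849,  0.04517698],
       [-0.71496923, -0.03142051,  0.69844954,  0.35626204],
       [ 0.69623847,  0.0591699 ,  0.71536768, -1.49131138],
       [ 0.        ,  0.        ,  0.        ,  1.        ]])}
blade 0.95 [182.5, 278.9] 814
blade 0.92 [294.7, 218.8] 1493
blade 0.68 [267.5, 320.8] 1353
stand 0.73 [290.1, 336.2] 7227
top {'fovy': 52.134926016301165, 'cx': 327.0291949996958, 'cy': 238.86014134011955, 'distortion': array([-0.03990329,  0.        ,  0.        ,  0.        ,  0.        ]), 'world_to_cam': array([[ 0.00611988, -0.99981319,  0.01833379, -0.00958325],
       [ 0.99530013,  0.00786214,  0.09651855, -0.53191826],
       [-0.09664466,  0.01765694,  0.99516232, -1.31811306],
       [ 0.        ,  0.        ,  0.        ,  1.        ]])}
blade 0.96 [207.1, 330.7] 952
blade 0.84 [313.7, 373.1] 1043
blade 0.75 [184.5, 401.8] 931
stand 0.79 [196.2, 316.2] 5277
{'clock': np.float64(0.3), 'joint_pos': array([-1.359,  0.491,  1.559, -0.   ,  1.092, -0.106]), 'dq': array([-0.001, -0.001, -0.   , -0.001, -0.001,  0.002]), 'tau': array([-0.0000e+00, -6.1193e+01, -2.5807e+01,  6.9000e-02,  4.6000e-02,
       -0.0000e+00]), 'tool_pos': array([ 0.195, -0.594,  0.202]), 'tool_rot': array([-3.141, -0.   ,  0.318]), 'ft_force': array([-0.241,  0.494, -0.379]), 'torque': array([ 0.025,  0.004, -0.07 ]), 'grip_force': np.float64(0.0), 'finger_gap': np.float64(0.095)}
```

View pics/top0.png

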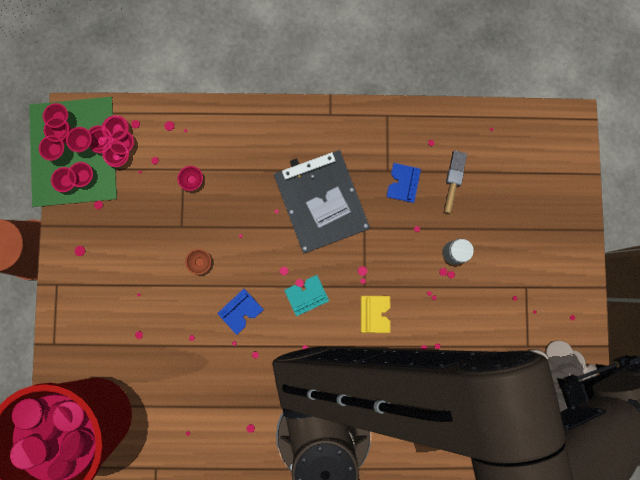

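View pics/scene0.png

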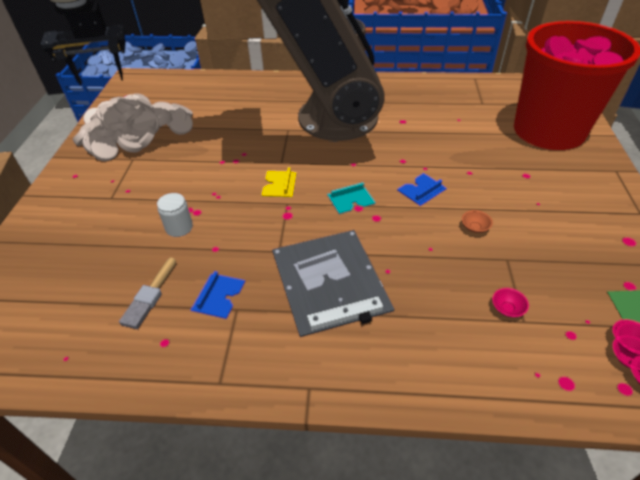

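```bash
cat > h.py <<'E'
from cell import *
import cv2,numpy as np
from scipy.optimize import minimize
S=4
def proj(n,P):
    p=camera_params(n); W=p["world_to_cam"]; f=240/np.tan(np.radians(p["fovy"]/2))
    c=np.asarray(P,float)@W[:3,:3].T+W[:3,3]; c=c*[1,-1,-1]
    K=np.array([[f,0,p["cx"]],[0,f,p["cy"]],[0,0,1]])
    return cv2.projectPoints(c.reshape(-1,1,3),np.zeros(3),np.zeros(3),K,p["distortion"])[0][:,0]
def box(x0,x1,y0,y1,z0,z1): return np.array([[x,y,z] for x in(x0,x1) for y in(y0,y1) for z in(z0,z1)])/1e3
def put(q,P,z=0):
    c,s=np.cos(q[2]),np.sin(q[2]); return P@np.array([[c,s,0],[-s,c,0],[0,0,1]])+[q[0],q[1],z]
out=np.array([[-40,-50],[40,-50],[40,-17.5],[28,-5.5],[16,-5.5],[16,5.5],[28,5.5],[40,17.5],[40,50],[-40,50]])/1e3
def fill(m,uv,hull):
    a=np.round((uv+.5)*S*16-8).astype(np.int32).reshape(-1,1,2)
    if hull:a=cv2.convexHull(a)
    cv2.fillPoly(m,[a],1,shift=4)
def rstand(n,q):
    m=np.zeros((480*S,640*S),np.uint8)
    for b in(box(-120,120,-100,100,0,8),box(90,116,-75,75,8,24)): fill(m,proj(n,put(q,b)),1)
    return m
def rblade(n,q,z=.008):
    m=np.zeros((480*S,640*S),np.uint8)
    for h in(0,.0025,.005): fill(m,proj(n,put(q,np.c_[out,np.full(10,h)],z)),0)
    fill(m,proj(n,put(q,box(-26,-18,-45,45,5,23),z)),1)
    return m
def fit(r,obs,q0):
    # obs: {cam:mask}
    O={n:cv2.resize(m.astype(np.float32),None,fx=S,fy=S,interpolation=cv2.INTER_LINEAR)>.5 for n,m in obs.items()}
    def c(q): return sum((r(n,q).astype(bool)^O[n]).sum()/O[n].sum() for n in O)
    sx=np.array([q0]+[np.array(q0)+d for d in np.diag([.015,.015,.12])])
    o=minimize(c,q0,method="Nelder-Mead",options=dict(initial_simplex=sx,xatol=2e-5,fatol=1e-5,maxiter=200)); return o.x,o.fun
def outline(im,m,col):
    cs,_=cv2.findContours(m,cv2.RETR_LIST,cv2.CHAIN_APPROX_NONE); cv2.drawContours(im,cs,-1,col,1)
E
cat > m0.py <<'E'
from h import *
import sys
tag=sys.argv[1]; bl=[];st=[];I={};M={}
for n in("top","scene"):
    I[n]=capture(n)
    near={"top":(330,207),"scene":(320,268)}[n]
    b=[d for d in cut_out(n,"blade") if np.hypot(d["at"][1]-near[0],d["at"][0]-near[1])<40]
    s=cut_out(n,"stand")[0]["region"]
    M[n]=(b[0]["region"] if b else None, s|b[0]["region"] if b else s)
Q=[]
for ns in(["top"],["scene"],["top","scene"]):
    qs,e=fit(rstand,{n:M[n][1] for n in ns},[.735+.0,.03,.3]); 
    obs={n:M[n][0] for n in ns if M[n][0] is not None}
    qb,eb=fit(rblade,obs,[*(put(qs,np.array([[-.0,0,0]]))[0,:2]),qs[2]])
    c,s=np.cos(qs[2]),np.sin(qs[2]); d=qb[:2]-qs[:2]
    print(ns,"stand",qs.round(4),round(e,3),"blade",qb.round(4),round(eb,3),"rel mm",np.round([1e3*(c*d[0]+s*d[1]),1e3*(c*d[1]-s*d[0])],1),"dyaw",round(qb[2]-qs[2],3))
vis=[]
for n,(x,y) in(("top",(265,140)),("scene",(262,225))):
    im=cv2.resize(I[n],None,fx=S,fy=S,interpolation=cv2.INTER_CUBIC)
    outline(im,rstand(n,qs),(0,255,0)); outline(im,rblade(n,qb),(0,0,255))
    vis.append(im[y*S:(y+120)*S,x*S:(x+110)*S] if n=="top" else im[y*S:(y+120)*S,x*S:(x+140)*S])
v=np.hstack(vis); cv2.imwrite(f"pics/fit{tag}.png",cv2.resize(v,None,fx=.8,fy=.8))
E
python3 m0.py 1
```

```text
['top'] stand [0.6431 0.01   0.3629] 0.03 blade [ 0.6237 -0.009   0.443 ] 0.068 rel mm [-24.9 -10.9] dyaw 0.08
['scene'] stand [0.6391 0.0091 0.3629] 0.02 blade [ 0.6216 -0.0092  0.4842] 0.06 rel mm [-22.9 -10.8] dyaw 0.121
['top', 'scene'] stand [0.641  0.0095 0.3564] 0.067 blade [ 0.6222 -0.009   0.4683] 0.151 rel mm [-24.1 -10.8] dyaw 0.112
```

View pics/fit1.png

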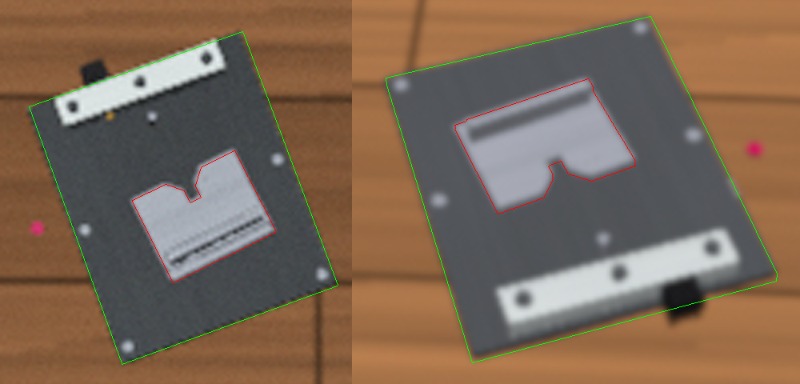

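Both views agree: the top crop shows the blade (red outline, full frame about (330,207)) on the plate, notch towards the pin. It is about 74 mm short of home, 11 mm off centre and 0.1 rad turned. I'll pinch the bar across its thickness, slide the blade into line, then loosen and push with the rear finger.

```bash
cat > go.py <<'E'
import sys,numpy as np
from cell import sense
from scipy.spatial.transform import Rotation as R
x,y,z,yaw=map(float,sys.argv[1:5]); s=sense()
A=R.from_euler("xyz",s["tool_rot"]); B=R.from_euler("xyz",[np.pi,0,yaw])
d=A.inv().apply(np.array([x,y,z])-s["tool_pos"])
print("shift",(d/.12).round(4),"turn",((A.inv()*B).as_rotvec()/np.pi).round(4),"pos",s["tool_pos"].round(4),s["tool_rot"].round(4),"F",s["ft_force"].round(1),"gap",round(float(s["finger_gap"]),4),"t",s["clock"])
E
python3 go.py .6029 -.0189 .15 2.037
```

```text
shift [ 4.7232 -3.4892  0.4309] turn [ 0.      0.     -0.5472] pos [ 0.1953 -0.5937  0.2018] [3.1415 0.     0.3178] F [ 1.  -0.2 -0. ] gap 0.095 t 0.6
```

```bash
python3 -m crank '[[[0.3,-0.22,0,0,0,0,1],[0.6,-0.44,0,0,0,0,1],[0.9,-0.67,0,0,0,0,1],[1,-0.74,0,0,0,0,1]]]'
python3 -m crank '[[[0.3,-0.22,0,0,0,0,1],[0.6,-0.44,0,0,0,0,1],[0.9,-0.67,0,0,0,0,1],[1,-0.74,0,0,0,0,1]]]'
python3 -m crank '[[[0.3,-0.22,0,0,0,0,1],[0.6,-0.44,0,0,0,0,1],[0.9,-0.67,0,0,0,0,1],[1,-0.74,0,0,0,0,1]]]'
python3 -m crank '[[[0.3,-0.22,0,0,0,0,1],[0.6,-0.44,0,0,0,0,1],[0.9,-0.67,0,0,0,0,1],[1,-0.74,0,0,0,0,1]]]'
python3 -m crank '[[[0.2,-0.15,0,0,0,-0.04,1],[0.4,-0.3,0,0,0,-0.08,1],[0.6,-0.45,0,0,0,-0.12,1],[0.7,-0.53,0,0,0,-0.16,1],[0.7,-0.53,0,0,0,-0.19,1]]]'
python3 -m crank '[[[0,0,0,0,0,-0.04,1],[0,0,0,0,0,-0.08,1],[0,0,0,0,0,-0.12,1],[0,0,0,0,0,-0.16,1],[0,0,0,0,0,-0.19,1]]]'
python3 go.py .6029 -.0189 .09 2.037
```

```text
clock: 0.93
tool_pos: [0.2829, -0.4688, 0.2018]
tool_rot: [-3.141, -0.0, 0.318]
ft_force: [0.9, -0.3, 1.0]
finger_gap: 0.0951
grip_force: 0.0
clock: 1.27
tool_pos: [0.3691, -0.347, 0.202]
tool_rot: [-3.141, -0.0, 0.319]
ft_force: [0.5, -0.3, -0.6]
finger_gap: 0.095
grip_force: 0.0
clock: 1.6
tool_pos: [0.4555, -0.2252, 0.202]
tool_rot: [3.141, -0.001, 0.319]
ft_force: [0.6, -0.5, 0.4]
finger_gap: 0.0954
grip_force: 0.0
clock: 1.93
tool_pos: [0.5419, -0.1032, 0.2019]
tool_rot: [3.142, -0.001, 0.319]
ft_force: [-1.2, -0.8, -0.8]
finger_gap: 0.095
grip_force: 0.0
clock: 2.35
tool_pos: [0.6015, -0.017, 0.2015]
tool_rot: [3.141, -0.001, 0.924]
ft_force: [0.1, -0.2, -0.1]
finger_gap: 0.0949
grip_force: 0.0
clock: 2.77
tool_pos: [0.6002, -0.0196, 0.2017]
tool_rot: [3.142, 0.0, 1.518]
ft_force: [-0.3, 0.6, 0.2]
finger_gap: 0.0952
grip_force: 0.0
shift [0.0072 0.0219 0.9311] turn [ 0.      0.     -0.1651] pos [ 0.6002 -0.0196  0.2017] [3.1415e+00 1.0000e-04 1.5182e+00] F [-0.3  0.6  0.2] gap 0.0952 t 2.7667
```

```bash
python3 -m crank '[[[0.01,0.02,0.3,0,0,-0.04,0],[0.01,0.02,0.6,0,0,-0.08,0],[0.01,0.02,0.93,0,0,-0.12,0],[0.01,0.02,0.93,0,0,-0.165,0],[0.01,0.02,0.93,0,0,-0.165,0]]]'
python3 go.py .6029 -.0189 .0345 2.037
```

```text
clock: 3.18
tool_pos: [0.6017, -0.0185, 0.088]
tool_rot: [-3.138, -0.002, 2.036]
ft_force: [0.9, 0.8, 0.5]
finger_gap: 0.0672
grip_force: 0.0
shift [-0.0084  0.009   0.4456] turn [-0.0011 -0.0007 -0.0004] pos [ 0.6017 -0.0185  0.088 ] [-3.1382e+00 -2.2000e-03  2.0358e+00] F [0.9 0.8 0.5] gap 0.0672 t 3.1833
```

```bash
python3 -m crank '[[[0,0,0,0,0,0,-0.3],[0,0,0,0,0,0,-0.3],[0,0,0,0,0,0,-0.3]]]'
python3 go.py .6029 -.0189 .0345 2.037
python3 - <<'E'
from cell import *;import cv2
im=capture("scene");cv2.imwrite("pics/c1.png",cv2.resize(im[180:350,220:440],None,fx=3.5,fy=3.5,interpolation=cv2.INTER_CUBIC))
E
```

```text
clock: 3.43
tool_pos: [0.6033, -0.0187, 0.0914]
tool_rot: [3.14, 0.001, 2.027]
ft_force: [-0.1, 0.7, -0.1]
finger_gap: 0.047
grip_force: 0.0
shift [ 0.0005 -0.0049  0.4744] turn [ 0.0006  0.0004 -0.0032] pos [ 0.6033 -0.0187  0.0914] [3.1397e+00 1.4000e-03 2.0271e+00] F [-0.1  0.7 -0.1] gap 0.047 t 3.4333
```

View pics/c1.png

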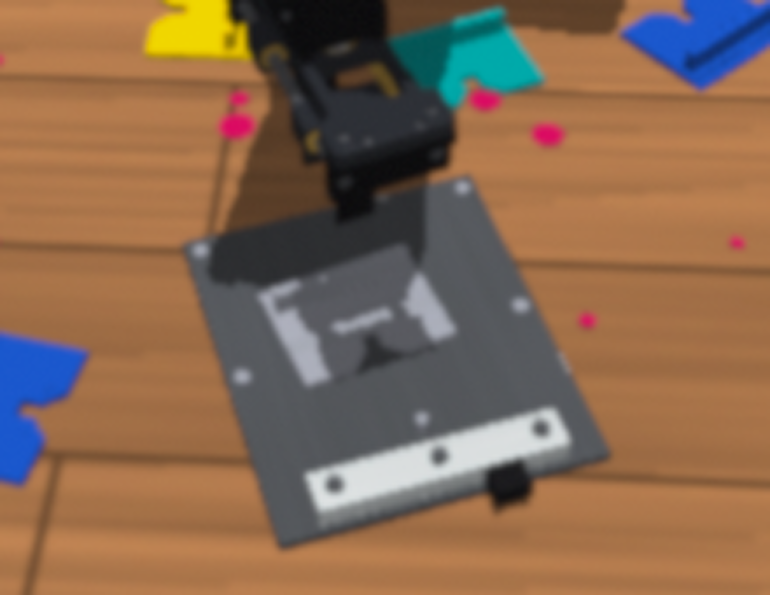

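The gripper hovers above the bar (crop about (350,200), full frame about (320,237)) and the fingers' line matches the blade's axis. Now I descend.

```bash
python3 -m crank '[[[0,0,0.15,0,0,0,-0.3],[0,-0.005,0.3,0,0,-0.003,-0.3],[0,-0.005,0.4,0,0,-0.003,-0.3],[0,-0.005,0.47,0,0,-0.003,-0.3],[0,-0.005,0.47,0,0,-0.003,-0.3]]]'
python3 go.py .6029 -.0189 .0345 2.037
```

```text
clock: 3.9
tool_pos: [0.6017, -0.0188, 0.0325]
tool_rot: [-3.14, -0.001, 2.038]
ft_force: [-0.4, 0.9, -0.5]
finger_gap: 0.033
grip_force: 0.0
shift [-0.0052  0.0089 -0.0165] turn [-0.0005 -0.0003  0.0004] pos [ 0.6017 -0.0188  0.0325] [-3.1401e+00 -1.0000e-03  2.0384e+00] F [-0.4  0.9 -0.5] gap 0.033 t 3.9
```

Now I close on the bar, holding position.

```bash
python3 -m crank '[[[0,0,0,0,0,0,-1],[0,0,0,0,0,0,-1],[0,0,0,0,0,0,-1],[0,0,0,0,0,0,-1],[0,0,0,0,0,0,-1]]]'
python3 -m crank '[[[0,0,0,0,0,0,-1],[0,0,0,0,0,0,-1],[0,0,0,0,0,0,-1]]]'
python3 go.py .6029 -.0189 .0345 2.037
```

```text
clock: 4.32
tool_pos: [0.6024, -0.0189, 0.0342]
tool_rot: [3.141, 0.001, 2.039]
ft_force: [0.1, -0.9, 0.4]
finger_gap: 0.0057
grip_force: 0.0
clock: 4.57
tool_pos: [0.6021, -0.0189, 0.0338]
tool_rot: [3.142, 0.0, 2.039]
ft_force: [0.9, 0.4, -0.2]
finger_gap: 0.0007
grip_force: 0.0
shift [-0.003   0.0055 -0.006 ] turn [0.     0.     0.0007] pos [ 0.6021 -0.0189  0.0338] [3.1416e+00 1.0000e-04 2.0393e+00] F [ 0.9  0.4 -0.2] gap 0.0007 t 4.5667
```

Run:
```python
from h import *
im=capture("scene");a=cv2.resize(im[200:330,240:410],None,fx=4,fy=4,interpolation=cv2.INTER_CUBIC)
s=sense();yaw=s["tool_rot"][2]
for P,c in((s["tool_pos"]-[0,0,.017],(0,0,255)),):
    u=proj("scene",[P])[0];print(u);cv2.circle(a,(int((u[0]-240)*4),int((u[1]-200)*4)),4,c,1)
q=[.6225,-.009,.466];cc=np.zeros(1)
u=(proj("scene",put(q,box(-26,-18,-45,45,5,23),.008))-[240,200])*4
for p in u: cv2.circle(a,tuple(p.astype(int)),3,(0,255,0),1)
cv2.imwrite("pics/c2.png",a)
for n in("top","scene"): print([(d["confidence"],d["at"],d["region"].sum()) for d in cut_out(n,"blade")][:5])
```

```text
[317.63541749 260.8407833 ]
[(0.95, [311.1, 373.3], np.int64(998)), (0.81, [309.6, 235.7], np.int64(1100)), (0.75, [183.4, 402.8], np.int64(939)), (0.56, [208.4, 328.3], np.int64(947))]
[(0.97, [190.5, 422.5], np.int64(795)), (0.95, [184.0, 273.5], np.int64(608)), (0.94, [291.8, 218.5], np.int64(1448)), (0.76, [270.6, 321.4], np.int64(1228)), (0.67, [199.8, 350.1], np.int64(864))]
```

View pics/c2.png

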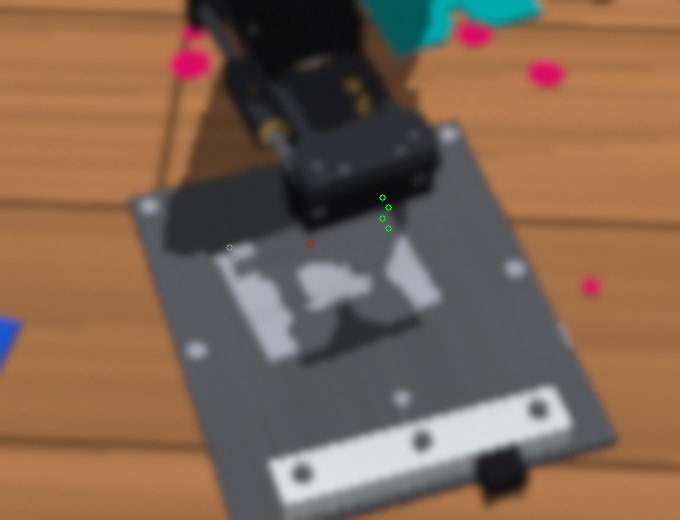

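Run:
```python
from h import *
from scipy.spatial.transform import Rotation as R
im=capture("top");a=cv2.resize(im[130:270,260:390],None,fx=4.2,fy=4.2,interpolation=cv2.INTER_CUBIC)
s=sense()
def dot(P,c):
    for p in (proj("top",P)-[260,130])*4.2: cv2.circle(a,tuple(p.astype(int)),3,c,1)
dot([s["tool_pos"]-[0,0,.017]],(0,0,255)); dot(put([.6225,-.009,.466],box(-26,-18,-45,45,5,23),.008),(0,255,0))
dot(put([.641,.0097,.361],np.array([[.072,0,.008],[-.12,-.1,.008],[.09,.034,.0115]])),(255,255,0))
cv2.imwrite("pics/c3.png",np.clip(a*1.6,0,255).astype(np.uint8))
```

```text
(no output)
```

View pics/c3.png

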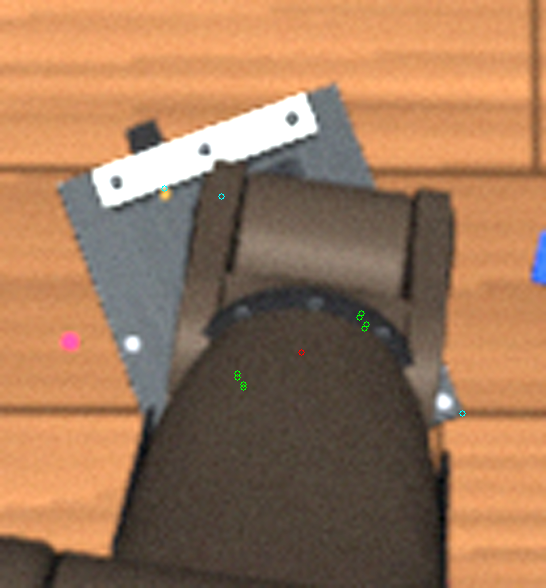

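The arm hides the blade in the top view, so this picture doesn't settle it. I'll open, rise and step back to measure again.

```bash
python3 -m crank '[[[0,0,-0.3,0,0,0,-1],[0,0,-0.6,0,0,0,-1],[0,-0.3,-0.9,0,0,0,-1],[0,-0.6,-0.9,0,0,0,-1],[0,-0.9,-0.9,0,0,0,-1]]]'
python3 -m crank '[[[0,0,0,0,0,0,-1],[0,0,0,0,0,0,-1]]]'
python3 - <<'E'
from h import *
im=capture("scene")
b=[d for d in cut_out("scene","blade") if np.hypot(d["at"][1]-320,d["at"][0]-268)<25][0]
r=b["region"];print(b["confidence"],b["at"],r.sum())
print(fit(rblade,{"scene":r},[.622,-.009,.46]))
a=cv2.resize(im,None,fx=4,fy=4,interpolation=cv2.INTER_CUBIC)
a=a[215*4:335*4,262*4:402*4];a=np.clip(a*1.7,0,255).astype(np.uint8);cv2.imwrite("pics/c4.png",a)
E
```

```text
clock: 5.18
tool_pos: [0.5052, -0.068, 0.1437]
tool_rot: [3.139, 0.003, 2.041]
ft_force: [0.7, -1.4, -0.8]
finger_gap: 0.0006
grip_force: 0.0
clock: 5.35
tool_pos: [0.505, -0.0683, 0.1424]
tool_rot: [3.141, 0.001, 2.038]
ft_force: [-0.3, 0.4, -0.3]
finger_gap: 0.0006
grip_force: 0.0
0.71 [270.1, 320.8] 1298
(array([ 0.6212276 , -0.0083002 ,  0.46827009]), np.float64(0.05514351762666153))
```

View pics/c4.png

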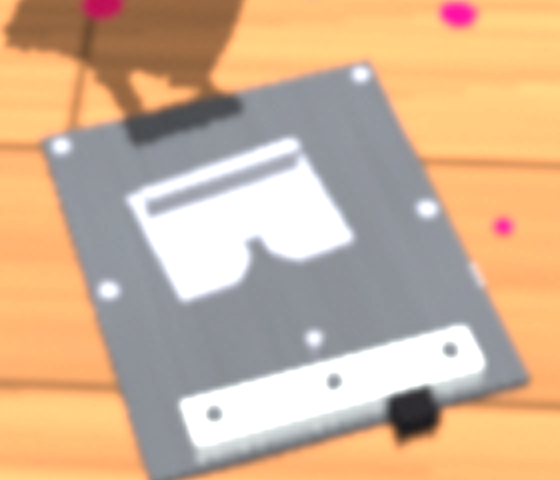

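Run:
```python
from h import *
d=np.array([np.cos(.466),np.sin(.466),0])
for z in(.0744,.085,.09): print("c1",z,[ (proj("scene",[np.array([.6033,-.0187,z])+d*k])[0]-[220,180])*3.5 for k in(.0235,.0355)])
for z in(.017,.026,.032,.038): print("c2",z,[ (proj("scene",[np.array([.6021,-.0189,z])+d*k])[0]-[240,200])*4 for k in(0,.006,.012)])
```

```text
c1 0.0744 [array([354.23596431, 248.03944859]), array([362.13718634, 261.81494141])]
c1 0.085 [array([353.81415914, 235.97920572]), array([361.77255341, 249.76478999])]
c1 0.09 [array([353.61295402, 230.22662229]), array([361.59861243, 244.0165565 ])]
c2 0.017 [array([310.47306673, 242.98889978]), array([314.6744824 , 250.55259585]), array([318.90702742, 258.17250474])]
c2 0.026 [array([309.9989566 , 232.17260441]), array([314.22430655, 239.74219489]), array([318.48114421, 247.3683554 ])]
c2 0.032 [array([309.67964023, 224.88837133]), array([313.92110234, 232.46167999]), array([318.19429458, 240.09179758])]
c2 0.038 [array([309.35769121, 217.54458286]), array([313.61539198, 225.12143529]), array([317.90506821, 232.75533613])]
```

Run:
```python
from h import *
im=capture("scene");a=cv2.resize(im[110:310,230:430],None,fx=3,fy=3,interpolation=cv2.INTER_CUBIC);a=np.clip(a*1.6,0,255).astype(np.uint8)
s=sense();y=s["tool_rot"][2];X=np.array([np.cos(y),np.sin(y),0]);Y=np.array([np.sin(y),-np.cos(y),0]);T=s["tool_pos"]
def dot(P,c):
    for p in (proj("scene",P)-[230,110])*3: cv2.circle(a,tuple(p.astype(int)),3,c,1)
dot([T-[0,0,.017]],(0,0,255));dot([T+[0,0,.057]+Y*i*.09+X*j*.0375 for i in(-1,1) for j in(-1,1)],(0,255,0))
dot([T-[0,0,.017]+Y*i*.012+X*j*.01 for i in(-1,1) for j in(-1,1)],(255,255,0))
cv2.imwrite("pics/c5.png",a)
```

```text
(no output)
```

View pics/c5.png

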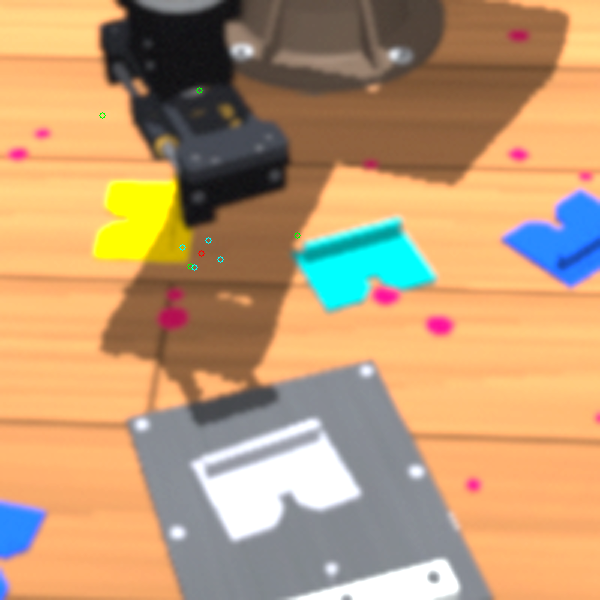

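The gripper shows about 45 px (3x crop) higher than its reported pose projects, near (198,215) instead of (200,260). That fits fingers closing above the bar with the blade unmoved. I'll find the true fingertip height by touching the bare plate beside the blade.

```bash
python3 go.py .546 .049 .06 2.037
```

```text
shift [0.7182 0.7304 0.6806] turn [0.0001 0.0001 0.0008] pos [ 0.5067 -0.0675  0.1417] [3.1412e+00 4.0000e-04 2.0396e+00] F [-0.1  0.3 -1.1] gap 0.0003 t 5.5
```

```bash
python3 -m crank '[[[0.24,0.24,0,0,0,0,-1],[0.48,0.49,0,0,0,0,-1],[0.72,0.73,0.2,0,0,0,-1],[0.72,0.73,0.5,0,0,0,-1],[0.72,0.73,0.68,0,0,0,-1]]]'
python3 -m crank '[[[0,0,0.05,0,0,0,-1],[0,0,0.1,0,0,0,-1],[0,0,0.15,0,0,0,-1],[0,0,0.2,0,0,0,-1],[0,0,0.2,0,0,0,-1]]]'
python3 go.py .546 .049 .03 2.037
```

```text
clock: 5.92
tool_pos: [0.5453, 0.052, 0.0571]
tool_rot: [-3.141, -0.001, 2.043]
ft_force: [0.1, -0.5, -0.3]
finger_gap: 0.0004
grip_force: 0.0
clock: 6.33
tool_pos: [0.5451, 0.0487, 0.036]
tool_rot: [3.141, 0.0, 2.039]
ft_force: [0.1, -0.0, 0.2]
finger_gap: 0.0005
grip_force: 0.0
shift [-0.001   0.008   0.0499] turn [0.0001 0.0001 0.0006] pos [0.5451 0.0487 0.036 ] [3.1414e+00 2.0000e-04 2.0388e+00] F [ 0.1 -0.   0.2] gap 0.0005 t 6.3333
```

```bash
python3 -m crank '[[[0,0,0.02,0,0,0,-1],[0,0,0.04,0,0,0,-1],[0,0,0.06,0,0,0,-1],[0,0,0.06,0,0,0,-1]]]'
python3 -m crank '[[[0,0,0.01,0,0,0,-1],[0,0,0.02,0,0,0,-1],[0,0,0.03,0,0,0,-1],[0,0,0.03,0,0,0,-1]]]'
```

```text
clock: 6.67
tool_pos: [0.5449, 0.0489, 0.0288]
tool_rot: [3.142, 0.0, 2.039]
ft_force: [-0.1, 0.4, 0.0]
finger_gap: 0.0004
grip_force: 0.0
clock: 7.0
tool_pos: [0.5448, 0.049, 0.0251]
tool_rot: [-3.141, -0.0, 2.039]
ft_force: [-0.5, 0.7, -0.4]
finger_gap: 0.0005
grip_force: 0.0
```

```bash
python3 -m crank '[[[0,0,0.01,0,0,0,-1],[0,0,0.02,0,0,0,-1],[0,0,0.03,0,0,0,-1],[0,0,0.03,0,0,0,-1]]]'
python3 - <<'E'
from h import *
im=capture("scene");a=cv2.resize(im[190:330,230:410],None,fx=4.2,fy=4.2,interpolation=cv2.INTER_CUBIC);a=np.clip(a*1.6,0,255).astype(np.uint8)
s=sense();y=s["tool_rot"][2];X=np.array([np.cos(y),np.sin(y),0]);Y=np.array([np.sin(y),-np.cos(y),0]);T=s["tool_pos"]
for p in (proj("scene",[T-[0,0,.017]+Y*i*.012+X*j*.01 for i in(-1,1) for j in(-1,1)])-[230,190])*4.2: cv2.circle(a,tuple(p.astype(int)),3,(0,0,255),1)
cv2.imwrite("pics/c6.png",a)
E
```

```text
clock: 7.33
tool_pos: [0.5448, 0.049, 0.0215]
tool_rot: [-3.141, -0.0, 2.039]
ft_force: [-0.2, 0.1, -0.7]
finger_gap: 0.0003
grip_force: 0.0
```

View pics/c6.png

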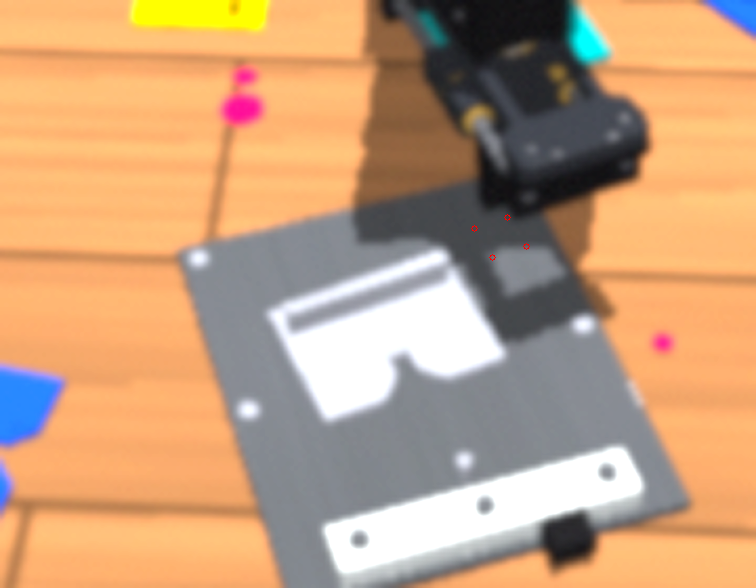

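The red dots (around (500,237)) mark where the tips should be. The visible finger ends near (500,205), well above the plate, and there is still no contact at reported TCP z 0.0215. I'll keep lowering in small steps.

```bash
python3 -m crank '[[[0,0,0.01,0,0,0,-1],[0,0,0.02,0,0,0,-1],[0,0,0.03,0,0,0,-1],[0,0,0.04,0,0,0,-1],[0,0,0.04,0,0,0,-1]]]'
python3 -m crank '[[[0,0,0.01,0,0,0,-1],[0,0,0.02,0,0,0,-1],[0,0,0.03,0,0,0,-1],[0,0,0.03,0,0,0,-1]]]'
```

```text
clock: 7.8
tool_pos: [0.5448, 0.049, 0.0167]
tool_rot: [-3.141, -0.0, 2.039]
ft_force: [0.2, 0.3, -0.9]
finger_gap: 0.0003
grip_force: 0.0
clock: 8.13
tool_pos: [0.5448, 0.049, 0.0131]
tool_rot: [-3.141, -0.0, 2.039]
ft_force: [0.6, 0.3, 0.7]
finger_gap: 0.0004
grip_force: 0.0
```

```bash
python3 -m crank '[[[0,0,0.01,0,0,0,-1],[0,0,0.02,0,0,0,-1],[0,0,0.03,0,0,0,-1],[0,0,0.04,0,0,0,-1],[0,0,0.04,0,0,0,-1]]]'
python3 -m crank '[[[0,0,0.01,0,0,0,-1],[0,0,0.02,0,0,0,-1],[0,0,0.03,0,0,0,-1],[0,0,0.03,0,0,0,-1]]]'
```

```text
clock: 8.55
tool_pos: [0.5448, 0.049, 0.0083]
tool_rot: [-3.141, -0.0, 2.039]
ft_force: [0.2, 0.6, 1.0]
finger_gap: 0.0005
grip_force: 0.0
clock: 8.88
tool_pos: [0.5448, 0.049, 0.0047]
tool_rot: [-3.141, -0.0, 2.039]
ft_force: [-0.1, -0.9, 0.3]
finger_gap: 0.0005
grip_force: 0.0
```

```bash
python3 -m crank '[[[0,0,0.01,0,0,0,-1],[0,0,0.02,0,0,0,-1],[0,0,0.03,0,0,0,-1],[0,0,0.04,0,0,0,-1],[0,0,0.04,0,0,0,-1]]]'
```

```text
clock: 9.3
tool_pos: [0.5448, 0.049, -0.0001]
tool_rot: [-3.141, -0.0, 2.039]
ft_force: [-0.1, 0.4, -0.7]
finger_gap: 0.0002
grip_force: 0.0
```

```bash
python3 -m crank '[[[0,0,0.01,0,0,0,-1],[0,0,0.02,0,0,0,-1],[0,0,0.03,0,0,0,-1],[0,0,0.03,0,0,0,-1]]]'
```

```text
clock: 9.63
tool_pos: [0.5448, 0.049, -0.0037]
tool_rot: [-3.141, -0.0, 2.039]
ft_force: [-0.2, 0.9, -0.6]
finger_gap: 0.0002
grip_force: 0.0
```

```bash
python3 -m crank '[[[0,0,0.01,0,0,0,-1],[0,0,0.02,0,0,0,-1],[0,0,0.03,0,0,0,-1],[0,0,0.03,0,0,0,-1]]]'
```

```text
clock: 9.97
tool_pos: [0.5451, 0.049, -0.0047]
tool_rot: [3.14, 0.001, 2.04]
ft_force: [-9.1, -0.1, 33.9]
finger_gap: 0.0004
grip_force: 17.0
```

```bash
python3 -m crank '[[[0,0,0.01,0,0,0,-1],[0,0,0.02,0,0,0,-1],[0,0,0.03,0,0,0,-1],[0,0,0.03,0,0,0,-1]]]'
```

```text
clock: 10.3
tool_pos: [0.5452, 0.049, -0.005]
tool_rot: [3.139, 0.002, 2.04]
ft_force: [-21.0, -2.1, 82.0]
finger_gap: 0.0011
grip_force: 40.9
```

Contact with the plate comes at reported z about -0.0045, so the reported height reads about 29 mm too low (fingertip z = reported + 0.0125). I'll back off and use that correction.

```bash
python3 -m crank '[[[0,0,-0.1,0,0,0,-0.7],[0,0,-0.3,0,0,0,-0.4],[0,0,-0.55,0,0,0,-0.3],[0,0,-0.55,0,0,0,-0.3],[0,0,-0.55,0,0,0,-0.3]]]'
python3 go.py .6029 -.0189 .055 2.037
```

```text
clock: 10.72
tool_pos: [0.5456, 0.049, 0.0565]
tool_rot: [3.139, 0.002, 2.039]
ft_force: [0.4, -0.2, -0.7]
finger_gap: 0.0285
grip_force: 0.0
shift [-0.7204  0.1704  0.0144] turn [0.0008 0.0005 0.0008] pos [0.5456 0.049  0.0565] [3.1390e+00 1.5000e-03 2.0394e+00] F [ 0.4 -0.2 -0.7] gap 0.0285 t 10.7167
```

```bash
python3 -m crank '[[[-0.3,0.06,0,0,0,0,-0.05],[-0.6,0.13,0,0,0,0,-0.05],[-0.72,0.17,0,0,0,0,-0.05],[-0.72,0.17,0,0,0,0,-0.05]]]'
python3 go.py .6029 -.0189 .02 2.037
```

```text
clock: 11.05
tool_pos: [0.6037, -0.0213, 0.0538]
tool_rot: [-3.141, 0.0, 2.037]
ft_force: [-0.7, -0.4, -0.9]
finger_gap: 0.045
grip_force: 0.0
shift [0.0206 0.0032 0.2817] turn [-0.0001  0.0001 -0.    ] pos [ 0.6037 -0.0213  0.0538] [-3.1414e+00  2.0000e-04  2.0370e+00] F [-0.7 -0.4 -0.9] gap 0.045 t 11.05
```

Last picture view, spent here just above the bar with the corrected tip positions drawn in.

```bash
python3 -m crank '[[[0.01,0,0.15,0,0,0,-0.05],[0.01,0,0.24,0,0,0,-0.05],[0.01,0,0.24,0,0,0,-0.05]]]'
python3 - <<'E'
from h import *
im=capture("scene");a=cv2.resize(im[205:305,260:380],None,fx=6.5,fy=6,interpolation=cv2.INTER_CUBIC);a=np.clip(a*2.2,0,255).astype(np.uint8)
s=sense();y=s["tool_rot"][2];X=np.array([np.cos(y),np.sin(y),0]);Y=np.array([np.sin(y),-np.cos(y),0]);T=s["tool_pos"]+[0,0,.0125]
g=s["finger_gap"]/2;print(T,g)
for P,c in(([T+Y*i*(g+o)+X*j*.01 for i in(-1,1) for o in(0,.012) for j in(-1,1)],(0,0,255)),(put([.6220,-.0087,.467],box(-26,-18,-45,45,5,23),.008),(0,255,0))):
  for p in (proj("scene",P)-[260,205])*[6.5,6]: cv2.circle(a,tuple(p.astype(int)),3,c,1)
cv2.imwrite("pics/c7.png",a)
E
```

```text
clock: 11.3
tool_pos: [0.5995, -0.0171, 0.0235]
tool_rot: [-3.137, -0.003, 2.04]
ft_force: [0.0, -0.2, -1.1]
finger_gap: 0.0454
grip_force: 0.0
[ 0.60014901 -0.01711204  0.03725791] 0.022592249145968035
```

View pics/c7.png

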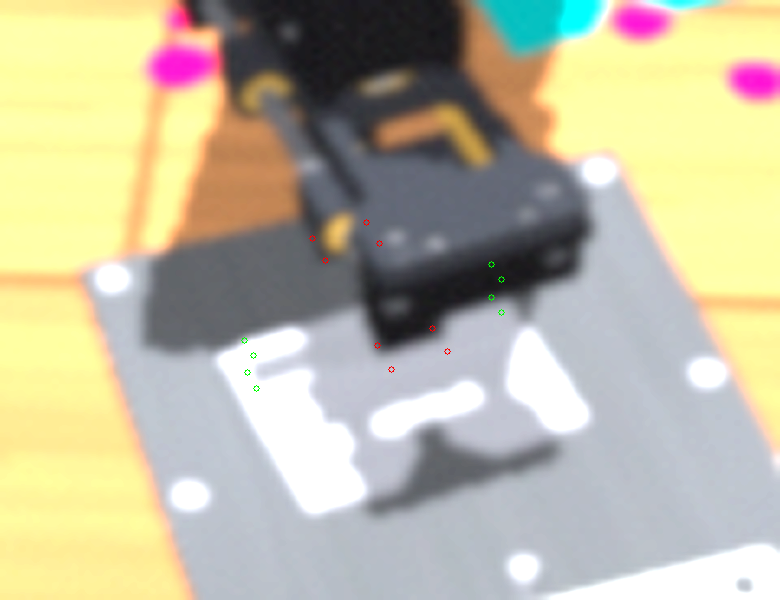

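The last crop shows the front finger's lower edge at about (380,348)-(440,330), against the predicted (391,369)-(447,351). So the tool is really about 9 mm behind its reported place along the blade's x. I'll shift forward by that, then descend.

```bash
python3 -m crank '[[[0,0.08,0,0,0,0,-0.05],[0,0.08,0,0,0,0,-0.05]]]'
python3 go.py .611 -.0148 .0045 2.037
```

```text
clock: 11.52
tool_pos: [0.6117, -0.0127, 0.0271]
tool_rot: [3.14, 0.001, 2.04]
ft_force: [-0.2, -0.6, -0.3]
finger_gap: 0.0451
grip_force: 0.0
shift [-0.0131 -0.0137  0.1883] turn [0.0005 0.0003 0.0009] pos [ 0.6117 -0.0127  0.0271] [3.1401e+00 9.0000e-04 2.0399e+00] F [-0.2 -0.6 -0.3] gap 0.0451 t 11.5167
```

```bash
python3 -m crank '[[[0,0,0.03,0,0,0,-0.05],[0,0,0.06,0,0,0,-0.05],[0,0,0.09,0,0,0,-0.05],[0,0,0.09,0,0,0,-0.05]]]'
python3 go.py .611 -.0148 .0045 2.037
```

```text
clock: 11.85
tool_pos: [0.6097, -0.0134, 0.015]
tool_rot: [-3.141, -0.0, 2.039]
ft_force: [-0.1, 0.1, 0.2]
finger_gap: 0.0456
grip_force: 0.0
shift [-0.0152  0.0046  0.0876] turn [-0.0003 -0.0002  0.0008] pos [ 0.6097 -0.0134  0.015 ] [-3.1407e+00 -5.0000e-04  2.0394e+00] F [-0.1  0.1  0.2] gap 0.0456 t 11.85
```

```bash
python3 -m crank '[[[0,0,0.03,0,0,0,-0.05],[0,0,0.06,0,0,0,-0.05],[0,0,0.085,0,0,0,-0.05],[0,0,0.085,0,0,0,-0.05]]]'
python3 -m crank '[[[0,0,0,0,0,0,-0.5],[0,0,0,0,0,0,-0.5],[0,0,0,0,0,0,-0.7],[0,0,0,0,0,0,-1],[0,0,0,0,0,0,-1]]]'
python3 -m crank '[[[0,0,0,0,0,0,-1],[0,0,0,0,0,0,-1]]]'
```

```text
clock: 12.18
tool_pos: [0.6098, -0.0135, 0.0048]
tool_rot: [-3.141, -0.0, 2.039]
ft_force: [0.1, -1.1, 0.2]
finger_gap: 0.0453
grip_force: 0.0
clock: 12.6
tool_pos: [0.6096, -0.0136, 0.0056]
tool_rot: [-3.14, -0.0, 2.04]
ft_force: [-3.6, -2.2, 3.3]
finger_gap: 0.0171
grip_force: 2.1
clock: 12.77
tool_pos: [0.6098, -0.0136, 0.0057]
tool_rot: [-3.141, -0.0, 2.039]
ft_force: [-4.6, -2.1, 4.3]
finger_gap: 0.0078
grip_force: 30.0
```

The bar is gripped (gap 7.8 mm, 30 N), with a light downward load. Now I slide towards the pin in small steps, watching the vertical force so that it stays pressed on the plate and never lifts.

```bash
python3 -m crank '[[[0.008,0.03,0.002,0,0,0.005,-1],[0.015,0.06,0.002,0,0,0.01,-1],[0.015,0.1,0.002,0,0,0.01,-1],[0.015,0.1,0.002,0,0,0.01,-1]]]'
```

```text
clock: 13.1
tool_pos: [0.6207, -0.0062, 0.0056]
tool_rot: [3.141, 0.0, 2.008]
ft_force: [-1.0, 0.4, 5.1]
finger_gap: 0.0076
grip_force: 30.0
```

```bash
python3 -m crank '[[[0.008,0.03,0.001,0,0,0.005,-1],[0.015,0.06,0.001,0,0,0.01,-1],[0.015,0.1,0.001,0,0,0.01,-1],[0.015,0.1,0.001,0,0,0.01,-1]]]'
python3 go.py .6534 .0165 .0056 1.932
```

```text
clock: 13.43
tool_pos: [0.6305, 0.0004, 0.0056]
tool_rot: [3.141, 0.0, 1.977]
ft_force: [-2.9, -0.1, 6.7]
finger_gap: 0.0072
grip_force: 30.0
shift [0.0484 0.2282 0.0004] turn [0.0001 0.0001 0.0142] pos [6.305e-01 4.000e-04 5.600e-03] [3.1413e+00 3.0000e-04 1.9765e+00] F [-2.9 -0.1  6.7] gap 0.0072 t 13.4333
```

```bash
python3 -m crank '[[[0.02,0.03,0,0,0,0.005,-1],[0.03,0.06,0,0,0,0.01,-1],[0.045,0.1,0,0,0,0.014,-1],[0.045,0.12,0,0,0,0.014,-1],[0.045,0.12,0,0,0,0.014,-1]]]'
cat > v.py <<'E'
from h import *
# fit the blade in the scene view, ignoring pixels hidden by the gripper (above the line through the bar's foot)
qs=[.6391,.0091,.3629]   # stand as the scene camera alone sees it
im=capture("scene"); g=im.astype(int); 
b=[d for d in cut_out("scene","blade") if np.hypot(d["at"][1]-330,d["at"][0]-280)<35]
r=b[0]["region"]; s=sense()
O=cv2.resize(r.astype(np.float32),None,fx=S,fy=S)>.5
ROI=np.zeros((480*S,640*S),np.uint8)
fill(ROI,proj("scene",put(qs,np.array([[-.0,-.09,0],[.088,-.09,0],[.088,.09,0],[-.0,.09,0]])*1.0,.008)),1)
import sys
x0,y0=float(sys.argv[1])/1e3,float(sys.argv[2])/1e3
def sil(p): return rblade("scene",[*put(qs,np.array([[p[0],p[1],0]]))[0,:2],qs[2]+p[2]])
def c(p): return ((sil(p).astype(bool)^O)&(ROI>0)).sum()
sx=np.array([[x0,y0,0]]+[[x0+a,y0+d,e] for a,d,e in((.008,0,0),(0,.006,0),(0,0,.06))])
o=minimize(c,sx[0],method="Nelder-Mead",options=dict(initial_simplex=sx,xatol=2e-5,fatol=1,maxiter=200))
print("blade in stand mm",(o.x[:2]*1e3).round(1),"yaw",o.x[2].round(3),"miss",o.fun/S/S,"of",r.sum(),b[0]["confidence"])
E
python3 v.py 17 0; python3 go.py .6534 .0165 .0056 1.932
```

```text
clock: 13.85
tool_pos: [0.6413, 0.011, 0.0056]
tool_rot: [-3.141, 0.0, 1.933]
ft_force: [-4.3, -1.5, 7.2]
finger_gap: 0.0079
grip_force: 30.0
blade in stand mm [22.9 -1.1] yaw 0.003 miss 211.8125 of 1055 0.95
shift [0.0076 0.1102 0.0003] turn [0.0001 0.0001 0.0002] pos [0.6414 0.011  0.0056] [3.1412e+00 2.0000e-04 1.9325e+00] F [-3.5 -0.7  7.9] gap 0.0079 t 13.95
```

```bash
python3 -m crank '[[[0.008,0.03,0,0,0,0,-1],[0.008,0.06,0,0,0,0,-1],[0.008,0.08,0,0,0,0,-1],[0.008,0.08,0,0,0,0,-1]]]'
python3 v.py 30 0
```

```text
clock: 14.28
tool_pos: [0.6498, 0.0152, 0.0056]
tool_rot: [-3.141, 0.0, 1.933]
ft_force: [-5.9, -1.2, 7.2]
finger_gap: 0.0076
grip_force: 30.0
blade in stand mm [30.3 -0.2] yaw 0.005 miss 346.75 of 990 0.74
```

```bash
python3 -m crank '[[[0,0,0,0,0,0,-0.66],[0,0,0,0,0,0,-0.66],[0,0,0,0,0,0,-0.66]]]'
python3 -m crank '[[[0,0.03,0,0,0,0,-0.66],[0,0.06,0,0,0,0,-0.66],[0,0.09,0,0,0,0,-0.66],[0,0.12,0,0,0,0,-0.66],[0,0.12,0,0,0,0,-0.66]]]'
python3 v.py 40 0;python3 go.py .6498 .0152 .0056 1.932
```

```text
clock: 14.63
tool_pos: [0.6502, 0.0153, 0.0051]
tool_rot: [3.141, 0.0, 1.933]
ft_force: [0.9, -0.2, -1.0]
finger_gap: 0.0155
grip_force: 0.0
clock: 15.05
tool_pos: [0.6642, 0.0206, 0.0051]
tool_rot: [3.141, 0.0, 1.933]
ft_force: [-0.7, -0.4, -0.2]
finger_gap: 0.0161
grip_force: 0.0
blade in stand mm [39. -0.] yaw 0.011 miss 528.6875 of 942 0.85
shift [ 0.0003 -0.1246 -0.0042] turn [0.0002 0.0001 0.0002] pos [0.6638 0.0205 0.0051] [3.1409e+00 3.0000e-04 1.9327e+00] F [-0.2  0.1  0.3] gap 0.0162 t 15.15
```

```bash
python3 -m crank '[[[0,0.02,0,0,0,0,-0.66],[0,0.04,0,0,0,0,-0.66],[0,0.05,0,0,0,0,-0.66]]]'
python3 -m crank '[[[0,0.01,0,0,0,0,-0.66],[0,0.02,0,0,0,0,-0.66],[0,0.02,0,0,0,0,-0.66]]]'
```

```text
clock: 15.4
tool_pos: [0.669, 0.0225, 0.005]
tool_rot: [-3.141, -0.0, 1.933]
ft_force: [-3.5, -0.3, 1.5]
finger_gap: 0.0164
grip_force: 1.6
clock: 15.65
tool_pos: [0.6694, 0.0226, 0.005]
tool_rot: [-3.137, -0.001, 1.933]
ft_force: [-10.3, -5.3, 5.8]
finger_gap: 0.0165
grip_force: 6.0
```

```bash
python3 -m crank '[[[0,0.01,0,0,0,0,-0.66],[0,0.02,0,0,0,0,-0.66],[0,0.02,0,0,0,0,-0.66]]]'
```

```text
clock: 15.9
tool_pos: [0.6694, 0.0226, 0.005]
tool_rot: [-3.132, -0.002, 1.933]
ft_force: [-21.1, -11.3, 12.7]
finger_gap: 0.0162
grip_force: 11.9
```

```bash
python3 -m crank '[[[0,-0.03,0,0,0,0,-0.6],[0,-0.07,0,0,0,0,-0.6],[0,-0.07,0,0,0,0,-0.6]]]'
python3 -m crank '[[[0,0,-0.1,0,0,0,-0.6],[0,0,-0.3,0,0,0,-0.6],[0,0,-0.6,0,0,0,-0.6],[0,-0.3,-0.8,0,0,0,-0.6],[0,-0.6,-0.8,0,0,0,-0.6]]]'
python3 -m crank '[[[0,-0.34,0,0,0,0,-0.6],[0,-0.67,0,0,0,0,-0.6],[0,-1,0,0,0,0,-0.6],[0,-1,0,0,0,0,-0.6]]]'
cat > w.py <<'E'
from h import *
qs=[.6391,.0091,.3629]
im=capture("scene")
b=[d for d in cut_out("scene","blade") if np.hypot(d["at"][1]-333,d["at"][0]-285)<25]
r=b[0]["region"]; print(b[0]["confidence"],b[0]["at"],r.sum())
st=cut_out("scene","stand")[0]["region"]
q,e=fit(rstand,{"scene":st|r},qs)
for z in (.008,):
  p,f=fit(rblade,{"scene":r},[*put(q,np.array([[.045,0,0]]))[0,:2],q[2]])
  d=p[:2]-q[:2];c,s=np.cos(q[2]),np.sin(q[2])
  print("stand",q.round(4),"blade rel",np.round([1e3*(c*d[0]+s*d[1]),1e3*(c*d[1]-s*d[0])],1),"yaw",round(p[2]-q[2],3),f)
# edge gap and plunger: intensity profiles along stand x at the plate's level, several y
for y in(-40,-30,-22,22,28,34,40):
    xs=np.arange(76,98,2.)
    uv=proj("scene",put(q,np.c_[xs,np.full(len(xs),y),np.full(len(xs),13)]/1e3))
    v=cv2.remap(im,uv[:,0].astype(np.float32)[None],uv[:,1].astype(np.float32)[None],cv2.INTER_LINEAR)[0]
    print(y,v.mean(1).astype(int))
cv2.imwrite("pics/last.png",im)
E
python3 w.py
```

```text
clock: 16.15
tool_pos: [0.6654, 0.021, 0.0053]
tool_rot: [3.141, 0.0, 1.932]
ft_force: [0.4, -0.4, 0.6]
finger_gap: 0.0189
grip_force: 0.0
clock: 16.57
tool_pos: [0.6009, -0.0041, 0.1062]
tool_rot: [3.133, 0.004, 1.934]
ft_force: [-0.4, 0.0, -1.7]
finger_gap: 0.019
grip_force: 0.0
clock: 16.9
tool_pos: [0.4805, -0.0474, 0.1019]
tool_rot: [-3.139, -0.002, 1.932]
ft_force: [1.5, 0.2, -0.1]
finger_gap: 0.0191
grip_force: 0.0
0.75 [291.1, 335.4] 1300
stand [0.6388 0.0091 0.3635] blade rel [46.9  0.4] yaw 0.003 0.1681573379496057
-40 [175 175 179 187 201 212 216 218 219 219 219]
-30 [174 174 177 184 197 209 215 218 218 219 218]
-22 [174 173 175 183 197 208 215 217 218 218 218]
22 [175 175 178 187 199 210 215 217 218 218 219]
28 [175 175 177 186 198 208 214 216 218 218 219]
34 [174 174 176 183 195 206 214 216 218 219 219]
40 [174 174 179 189 202 211 215 216 217 218 219]
```

The scene view can't see the joint behind the stop bar, so I'll check it from above.

```bash
cat > t.py <<'E'
from h import *
im=capture("top")
print([(d["confidence"],d["at"],int(d["region"].sum())) for d in cut_out("top","blade") if np.hypot(d["at"][1]-330,d["at"][0]-195)<40])
q=[.6431,.01,.3629]
for y in(-44,-36,-28,-21,0,21,28,34,40,46):
    xs=np.arange(2,104,3.)
    uv=proj("top",put(q,np.c_[xs,np.full(len(xs),y),np.full(len(xs),13)]/1e3))
    v=cv2.remap(im,uv[:,0].astype(np.float32)[None],uv[:,1].astype(np.float32)[None],cv2.INTER_LINEAR)[0]
    print(y,v.mean(1).astype(int).tolist())
E
python3 t.py
```

```text
[(0.81, [185.1, 313.1], 965)]
-44 [72, 77, 115, 165, 175, 168, 163, 143, 151, 176, 173, 175, 179, 177, 178, 178, 179, 175, 171, 173, 172, 176, 178, 177, 179, 175, 173, 175, 165, 115, 171, 224, 225, 225]
-36 [71, 76, 113, 168, 172, 150, 109, 72, 118, 165, 169, 175, 181, 181, 180, 179, 179, 175, 173, 171, 172, 176, 178, 178, 178, 177, 176, 174, 150, 99, 170, 225, 226, 227]
-28 [71, 77, 117, 166, 181, 179, 165, 115, 117, 165, 168, 169, 178, 179, 179, 178, 178, 175, 174, 172, 173, 176, 178, 180, 176, 174, 175, 175, 154, 109, 171, 226, 225, 225]
-21 [71, 75, 115, 166, 171, 158, 128, 79, 119, 163, 171, 178, 180, 180, 177, 176, 178, 176, 172, 171, 173, 174, 176, 177, 176, 174, 175, 172, 139, 105, 176, 224, 225, 225]
0 [73, 72, 116, 177, 173, 158, 145, 63, 120, 184, 169, 161, 180, 180, 178, 176, 177, 174, 171, 171, 162, 111, 102, 155, 146, 96, 71, 65, 49, 85, 179, 220, 199, 96]
21 [72, 78, 121, 170, 169, 144, 98, 74, 127, 176, 180, 179, 179, 179, 179, 176, 176, 175, 172, 171, 173, 177, 181, 178, 178, 179, 178, 172, 142, 104, 176, 225, 224, 226]
28 [71, 80, 119, 168, 174, 156, 115, 74, 124, 176, 173, 166, 175, 178, 177, 176, 176, 175, 174, 173, 175, 178, 178, 178, 179, 178, 179, 171, 122, 98, 180, 224, 225, 226]
34 [73, 72, 118, 175, 173, 136, 95, 59, 126, 180, 168, 161, 177, 178, 179, 175, 177, 176, 174, 174, 174, 178, 178, 180, 180, 177, 177, 178, 151, 132, 190, 223, 225, 226]
40 [71, 75, 113, 170, 175, 158, 134, 70, 134, 187, 173, 169, 178, 180, 179, 177, 176, 176, 174, 174, 177, 178, 178, 177, 178, 177, 178, 178, 150, 70, 168, 222, 225, 226]
46 [72, 78, 125, 171, 171, 154, 140, 126, 130, 150, 177, 180, 179, 180, 179, 175, 177, 176, 175, 175, 175, 176, 177, 178, 176, 176, 176, 174, 135, 89, 179, 225, 226, 226]
```

```bash
cat > u.py <<'E'
from h import *
import sys
def prof(im,q,ys,xs,z):
    P=np.array([[x,y,z] for y in ys for x in xs])/1e3
    uv=proj("top",put(q,P)).astype(np.float32)
    return cv2.remap(im,uv[:,0][None],uv[:,1][None],cv2.INTER_CUBIC)[0].astype(float).reshape(len(ys),len(xs),3)
def cross(v,xs,lev,first=True):
    i=np.where((v[:-1]-lev)*(v[1:]-lev)<=0)[0]; i=i[0] if first else i[-1]
    return xs[i]+(lev-v[i])/(v[i+1]-v[i])*(xs[1]-xs[0])
YS=[(-46,-38),(-38,-30),(-30,-21),(21,29),(31,37),(38,46)]
xs=np.arange(-60,60,.5)
im0=cv2.imread("pics/top0.png"); L=[]
for a,b in YS:
    v=prof(im0,[.6230,-.009,.455],np.arange(a,b,.5),xs,13).mean((0,2)); r,f=cross(v,xs,122),cross(v,xs,122,False); L.append(f-r)
    print((a,b),"start: rear %.1f front %.1f len %.1f"%(r,f,f-r))
q=[.6431,.01,.3629]; xs=np.arange(0,100,.5); im=capture("top")
for a,b in YS:
    V=prof(im,q,np.arange(a,b,.5),xs,13).mean(0);v=V.mean(1)
    r=cross(v,xs,122);t=cross(v[170:],xs[170:],170,False);k=164+v[164:190].argmin()
    v0=prof(im0,q,np.arange(a,b,.5),xs,13).mean((0,2)); t0=cross(v0[160:],xs[160:],150)
    print((a,b),"now: rear %.1f -> front %.1f; bar top edge %.1f (start image %.1f); dip %.0f at %.1f, bgr"%(r,r+np.mean(L),t,t0,v[k],xs[k]),V[k].astype(int), "start px before bar:",v0[170:186:3].astype(int))
E
python3 u.py
```

```text
(-46, -38) start: rear -38.5 front 42.1 len 80.7
(-38, -30) start: rear -38.8 front 41.9 len 80.7
(-30, -21) start: rear -39.0 front 41.9 len 80.8
(21, 29) start: rear -40.1 front 40.8 len 80.9
(31, 37) start: rear -39.8 front 40.5 len 80.3
(38, 46) start: rear -40.3 front 40.4 len 80.6
(-46, -38) now: rear 8.4 -> front 89.1; bar top edge 92.1 (start image 91.4); dip 105 at 89.0, bgr [109 105 101] start px before bar: [ 54  41  41  77 134 183]
(-38, -30) now: rear 8.2 -> front 88.9; bar top edge 91.7 (start image 91.2); dip 96 at 89.0, bgr [98 96 92] start px before bar: [ 55  42  44  83 142 191]
(-30, -21) now: rear 8.2 -> front 88.9; bar top edge 91.8 (start image 91.2); dip 95 at 89.0, bgr [98 96 91] start px before bar: [ 48  37  42  82 140 189]
(21, 29) now: rear 7.8 -> front 88.5; bar top edge 91.6 (start image 91.1); dip 80 at 88.5, bgr [83 79 76] start px before bar: [ 58  49  52  89 147 194]
(31, 37) now: rear 8.3 -> front 88.9; bar top edge 91.4 (start image 90.8); dip 108 at 88.5, bgr [110 108 104] start px before bar: [ 98  91  85 106 155 201]
(38, 46) now: rear 8.3 -> front 88.9; bar top edge 91.7 (start image 91.2); dip 87 at 88.5, bgr [90 86 82] start px before bar: [ 73  64  60  88 143 191]
```

The top view puts the front edge within about 1 mm of the stop face and square to within 0.01 rad. That is too close to call, so I'll push once more, firmly, to be sure it is home.

```bash
python3 -m crank '[[[0,0.34,0,0,0,0,-0.6],[0,0.67,0,0,0,0,-0.6],[0,1,0,0,0,0,-0.6],[0,1,0,0,0,0,-0.6]]]'
python3 -m crank '[[[0,0.3,0,0,0,0,-0.6],[0,0.6,0.1,0,0,0,-0.6],[0,0.6,0.3,0,0,0,-0.6],[0,0.6,0.5,0,0,0,-0.6],[0,0.6,0.5,0,0,0,-0.6]]]'
python3 -m crank '[[[0,0,0.1,0,0,0,-0.6],[0,0,0.2,0,0,0,-0.6],[0,0,0.3,0,0,0,-0.6],[0,0,0.3,0,0,0,-0.6]]]'
python3 go.py .6694 .0226 .005 1.932
```

```text
clock: 17.53
tool_pos: [0.6044, -0.002, 0.101]
tool_rot: [3.138, 0.002, 1.935]
ft_force: [-1.7, -0.8, 0.5]
finger_gap: 0.0193
grip_force: 0.0
clock: 17.95
tool_pos: [0.6638, 0.0221, 0.0362]
tool_rot: [-3.135, -0.003, 1.934]
ft_force: [-0.8, 0.8, -0.6]
finger_gap: 0.019
grip_force: 0.0
clock: 18.28
tool_pos: [0.6647, 0.0211, 0.0032]
tool_rot: [-3.139, -0.001, 1.932]
ft_force: [-1.1, 0.2, 0.3]
finger_gap: 0.0192
grip_force: 0.0
shift [-0.0021  0.0408 -0.0147] turn [-0.0007 -0.0003  0.0001] pos [0.6647 0.0211 0.0032] [-3.1394e+00 -9.0000e-04  1.9324e+00] F [-1.1  0.2  0.3] gap 0.0192 t 18.2833
```

```bash
python3 -m crank '[[[0,0.02,0,0,0,0,-0.6],[0,0.04,0,0,0,0,-0.6],[0,0.05,0,0,0,0,-0.6],[0,0.05,0,0,0,0,-0.6]]]'
python3 -m crank '[[[0,0.01,0,0,0,0,-0.6],[0,0.02,0,0,0,0,-0.6],[0,0.03,0,0,0,0,-0.6],[0,0.03,0,0,0,0,-0.6]]]'
python3 go.py .6694 .0226 .005 1.932
```

```text
clock: 18.62
tool_pos: [0.6709, 0.0229, 0.0058]
tool_rot: [-3.14, 0.0, 1.933]
ft_force: [-5.1, -3.2, -0.1]
finger_gap: 0.0192
grip_force: 2.6
clock: 18.95
tool_pos: [0.6709, 0.0229, 0.0057]
tool_rot: [-3.133, -0.001, 1.933]
ft_force: [-20.2, -11.6, 12.2]
finger_gap: 0.019
grip_force: 11.5
shift [ 0.0018 -0.0127  0.006 ] turn [-0.0029 -0.0004  0.0004] pos [0.6709 0.0229 0.0057] [-3.1326e+00 -1.3000e-03  1.9332e+00] F [-20.2 -11.6  12.2] gap 0.019 t 18.95
```

The stop is hard and repeats at the same blade position, with about 23 N, and the force rises straight away: it is home. I'll release and retreat.

```bash
python3 -m crank '[[[0,-0.03,0,0,0,0,-0.6],[0,-0.065,0,0,0,0,-0.6],[0,-0.065,0,0,0,0,-0.6]]]'
python3 -m crank '[[[0,0,-0.1,0,0,0,-0.6],[0,0,-0.3,0,0,0,-0.6],[0,0,-0.6,0,0,0,-0.6],[0,-0.3,-0.8,0,0,0,-0.6],[0,-0.6,-0.8,0,0,0,-0.6]]]'
python3 -m crank '[[[0,-0.34,0,0,0,0,-0.6],[0,-0.67,0,0,0,0,-0.6],[0,-1,0,0,0,0,-0.6],[0,-1,0,0,0,0,-0.6]]]'
python3 u.py | grep now
```

```text
clock: 19.2
tool_pos: [0.6673, 0.0216, 0.0058]
tool_rot: [3.141, 0.0, 1.932]
ft_force: [-0.4, -0.6, -0.3]
finger_gap: 0.0189
grip_force: 0.0
clock: 19.62
tool_pos: [0.6026, -0.0035, 0.1064]
tool_rot: [3.133, 0.004, 1.934]
ft_force: [0.4, -0.2, 0.8]
finger_gap: 0.0187
grip_force: 0.0
clock: 19.95
tool_pos: [0.4821, -0.0468, 0.102]
tool_rot: [-3.139, -0.002, 1.932]
ft_force: [1.1, 0.5, 1.1]
finger_gap: 0.0189
grip_force: 0.0
(-46, -38) now: rear 8.5 -> front 89.2; bar top edge 92.0 (start image 91.4); dip 106 at 89.5, bgr [109 107 102] start px before bar: [ 54  41  41  77 134 183]
(-38, -30) now: rear 8.3 -> front 89.0; bar top edge 91.8 (start image 91.2); dip 95 at 89.0, bgr [98 96 91] start px before bar: [ 55  42  44  83 142 191]
(-30, -21) now: rear 8.3 -> front 89.0; bar top edge 91.8 (start image 91.2); dip 94 at 89.0, bgr [98 94 90] start px before bar: [ 48  37  42  82 140 189]
(21, 29) now: rear 8.0 -> front 88.6; bar top edge 91.6 (start image 91.1); dip 81 at 88.5, bgr [85 81 77] start px before bar: [ 58  49  52  89 147 194]
(31, 37) now: rear 8.2 -> front 88.9; bar top edge 91.4 (start image 90.8); dip 107 at 88.5, bgr [109 107 103] start px before bar: [ 98  91  85 106 155 201]
(38, 46) now: rear 8.3 -> front 89.0; bar top edge 91.7 (start image 91.2); dip 87 at 88.5, bgr [91 87 83] start px before bar: [ 73  64  60  88 143 191]
```

```bash
python3 -c "from cell import sign_off;print(sign_off())"
```

```text
the job is handed in; nothing more can be done
None
```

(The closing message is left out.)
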